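# Start the cooker, fit its nested lids, lift the cover alone

### The arm

A 6-joint arm with a two-finger parallel gripper is mounted at the origin on a cart in front of the work surface, level with it; the furniture and walls round the work are solid. World frame = base frame: x ahead of the robot, y to its left, z up, the work surface at z = 0. Lengths are in mm, angles in degrees, forces in N, time in s.
With the tool pointing down it reaches from about 350 to 850 mm from the base axis. Payload 8.1 kg.
Tool frame: the origin (TCP) lies midway between the tips of the shut fingers; the grasp point (between the pads) lies 19 mm behind it; z points along the fingers, y is the line along which they close (so a half turn about z gives the same grasp; the last joint's range is limited). The gripper opens to 85 mm and grips with 20 to 120 N. Pads are 22 mm wide; open, the fingers measure 114 mm over their backs; the gripper's body (76 mm by 85 mm) begins 54 mm behind the grasp point. The pads swing forward as they close: fully open they stand 13 mm farther back than shut.
Start: joints at [71.31, 7.471, 85.268, -0, 87.261, -4.893], TCP at [143.065, 582.699, 231.292] pointing down, gripper open.
Joint ranges: [-169.43, 169.43], [-51.17, 129.36], [1.28, 143.12], [-76.62, 256.62], [0, 156.53], [-152.29, 152.29]. Speed limits (degrees/s): [136.94, 136.94, 159.86, 180, 180, 180].

### API

Orientations are given as [roll, pitch, yaw] about the fixed x, y, z axes, in that order (R = Rz(yaw) Ry(pitch) Rx(roll)).
In Python, from bench import r gives the robot as it stands. The module is installed in compiled form; this text tells all that it offers.
- The arm moves only by the tool jog_arm, never from a script. Its argument "rows" is a list of rows, each a list of 2 entries, a list of its own where there are three numbers: the shift along the tool's x, y, z in mm, then the turn, a rotation vector about the tool's x, y, z in rad. A call has 1 to 10 rows; each row is the pose to reach, as a shift and turn from the pose commanded when the call began, along the tool's axes at that moment; what a row does not reach only later rows make up. A row lasts 1/10 s, in which the tool goes at most 50 mm and 8.59 degrees, less where a joint would pass 70% of its speed; a pose out of reach is approached as far as the arm can. A call with a gripper value outside its range is refused whole. "grip" is the finger opening in mm, from 0 to 85.4, set as the call begins (left out, the last holds). The fingers move at their own pace and stop on an object; "force" is the grip in N (left out, the last holds). Time passes only in rows, so rows that repeat a pose let the fingers close. It gives the time, the measured TCP pose, the force, the opening and the grip force at its end, in the units of the state.
- r.sense(): the state, without advancing time (a new reading comes with each control period).
- r.snapshot(name): name is "scene" or "top" or "wrist"; returns (picture, depth): 480x640x3 uint8, blue, green, red; 480x640 float32, mm along the optical axis (not along the pixel's ray), 0 where there is no reading.
- r.camera_params(name): a dict with "fx", "fy", "cx", "cy" (pixels), "dist_coeffs" ([k1, k2, p1, p2, k3] as OpenCV has them; the pictures are not rectified), "pose" (4x4, takes a point from camera to world coordinates); the wrist camera has in their place "tool_from_camera" (4x4, takes a point from camera to tool coordinates, whose origin is the TCP and whose axes are the flange's). Camera axes: x right, y down, z forward; pixel columns grow to the right and rows downward; lengths in mm; the calibration is good to about 2 mm. A picture is of the moment at which its call begins: read the wrist's pose just before it. camera_params takes no time and is no camera call.
- r.hand_in(): hands the job in; it is judged then, once.
The state is a dict: "time": time; "joint_pos": joint angles; "qd": joint speeds; "joint_efforts": joint torques, N m; "tool_pos": TCP position; "tcp_rot": TCP orientation; "ft_force": force on the tool from outside, world axes, zero at the start; "wrist_torque": the same for the moment, N m; "finger_gap": finger opening in mm; "grip_force": force on a finger pad.
Only numpy, scipy, OpenCV 4.12 (cv2) and the standard library are available. Lean on these libraries where they do the work, as an engineer would, in place of code of your own. Each camera call takes 0.05 s, during which the arm holds its last target. There are 200 camera calls.

### The job

Start the small cooker by pressing its keys fully down one at a time and holding each for a moment: the round one first, then the square one, then the long bar. Then pick the nested lids up from the bamboo tray by the inner lid's wooden knob, so that the cover rides along on the inner lid, lower both gently into the pot's mouth until the inner lid sits level on its ledge and the cover on the pot's rim, and let go. Last, take the cover by its collar, lift it straight up off the knob without disturbing the inner lid, and finish still holding the cover level about 10 cm above the pot; leave the other things on the worktop where they are.

Things in the scene. Friction and masses are not known exactly. Their poses are not given: they have to be found in the camera images.
- cooker: white electric cooker, fixed: a round pot 112 mm across, 90 mm high, with a control deck 162 x 86 mm, 50 mm high, on its left (+y) side. Origin on the pot's axis at the worktop, z up; three keys stand on the deck in a row along the cooker's own x, 44 mm apart, 102 mm from the pot's axis towards its own +y; which key is where varies.
- pot_seat (a point): the centre of the ledge inside the pot's mouth on which the inner lid sits, 80 mm above the worktop. The mouth is 96 mm across and 10 mm deep down to the ledge (opening in the ledge 76 mm); the pot's rim is at 90 mm.
- key_round_top (a point): centre of the top of the round grey key, 28 mm across, 12 mm above the deck (62 mm above the worktop) when up; it moves straight down
- key_square_top (a point): centre of the top of the square grey key, 25 x 25 mm, same height and movement
- key_bar_top (a point): centre of the top of the long narrow bar key, grey, 11 mm along the cooker's x and 34 mm along its y, same height and movement
- key_round (a joint): travel of the round key in m: 0 up, 0.005 fully down (counts as pressed beyond 0.0035 held for 0.2 s); a spring pushes it back, 1.4 N at the start and 5 N fully down
- key_square (a joint): travel of the square key, as the round key
- key_bar (a joint): travel of the bar key, as the round key
- tray: bamboo tray 147 x 155 x 12 mm with a raised rim, fixed to the worktop; the nested lids stand on its inner floor, 6 mm above the worktop. Origin: centre of its underside.
- inner_lid_mid (a point): inner lid, 0.16 kg, round about z: white disc 88 mm across, 6 mm thick; thin stem; on top a wooden knob 25 mm across, 26 mm high; 68 mm high in all. The point is on the axis half-way up, 34 mm above the underside. A shoulder 8 mm above the underside carries the cover; the knob begins 42 mm above the underside, level with the collar's top while nested.
- cover_mid (a point): outer cover, steel, 0.12 kg: disc 120 mm across, 4 mm thick, 40 mm hole, round it an upright collar 52 mm across outside, 30 mm high; 34 mm high in all. Point on the axis half-way up, 17 mm above the underside. The knob passes freely through the collar. Nested, this point is 9 mm below the inner lid's; seated on the pot 7 mm below (cover on the rim, clear of the shoulder).
- salt_shaker: bystander: salt shaker 44 mm across, 90 mm high, origin at its underside, standing between the tray and the pot
- timer: bystander: white kitchen timer 66 mm across, 61 mm high, behind the work
- mug: bystander: mug 90 x 122 mm, 105 mm high, behind the work
- tin: bystander: flat tin 86 mm across, 40 mm high, behind the work
- brush: bystander: scrubbing brush 86 mm long, behind the work

How it is judged (in metres and radians):
On the way, in this order (a step that is already met when the one before it is completed fails the run):
1. the round key alone is held down (value of joint key_round above 0.0035 m and value of joint each of key_square, key_bar below 0.0015 m), for 0.2 s.
2. the square key alone is held down (value of joint key_square above 0.0035 m and value of joint each of key_round, key_bar below 0.0015 m), for 0.2 s.
3. the bar key alone is held down (value of joint key_bar above 0.0035 m and value of joint each of key_round, key_square below 0.0015 m), for 0.2 s.
4. the nested lids are carried together by the inner lid's knob, clear of the tray (height (world z) of inner_lid_mid above 0.08 m and contact force between the fingers and inner_lid above 0.5 N and horizontal distance between cover_mid and inner_lid_mid below 0.008 m and z of cover_mid in the frame of inner_lid_mid between -0.013 and -0.004 m), for 0.2 s.
5. both lids sit on the pot, the inner lid on its ledge, and are let go (horizontal distance between inner_lid_mid and pot_seat below 0.007 m and z of inner_lid_mid in the frame of pot_seat between 0.0315 and 0.0365 m and angle between inner_lid_mid's own z axis and vertical below 0.05 rad and horizontal distance between cover_mid and pot_seat below 0.012 m and angle between cover_mid's own z axis and vertical below 0.06 rad and z of cover_mid in the frame of pot_seat below 0.03 m and contact force between the fingers and inner_lid below 0.05 N and contact force between the fingers and cover below 0.05 N and linear speed of inner_lid below 0.02 m/s), for 0.3 s.
At the end, for the whole second after the job is handed in: Inner lid on the ledge (centred within 7 mm, height within 2.5 mm, level within 0.05 rad), still, untouched by the robot; cover held still by the fingers, 58 mm or more above its seated height, within 60 mm of the pot's axis, level within 0.25 rad, touching neither inner lid nor cooker (horizontal distance between inner_lid_mid and pot_seat below 0.007 m and z of inner_lid_mid in the frame of pot_seat between 0.0315 and 0.0365 m and angle between inner_lid_mid's own z axis and vertical below 0.05 rad and linear speed of inner_lid below 0.02 m/s and contact force between each of the arm, the fingers and inner_lid below 0.1 N and contact force between the fingers and cover above 0.5 N and z of cover_mid in the frame of pot_seat above 0.085 m and horizontal distance between cover_mid and pot_seat below 0.06 m and angle between cover_mid's own z axis and vertical below 0.25 rad and linear speed of cover below 0.03 m/s and contact force between cover and inner_lid below 0.05 N and contact force between cover and cooker below 0.05 N); the arm keeps its last pose, push and grip.
It fails at once if two keys are pressed at the same time (value of joint each of key_round, key_square above 0.003 m or value of joint each of key_round, key_bar above 0.003 m or value of joint each of key_square, key_bar above 0.003 m).
It fails at once if the lids are dropped into the pot (horizontal distance between inner_lid_mid and pot_seat below 0.04 m and linear speed of inner_lid above 0.4 m/s and contact force between the fingers and inner_lid below 0.05 N).
It fails at once if the inner lid is pulled up again or tipped while the cover is being lifted (horizontal distance between inner_lid_mid and pot_seat below 0.03 m and contact force between the fingers and cover above 1 N and contact force between the fingers and inner_lid below 0.05 N and (z of inner_lid_mid in the frame of pot_seat above 0.04 m or angle between inner_lid_mid's own z axis and vertical above 0.1 rad)).
It fails at once if the salt shaker, timer, mug, tin or brush is pushed more than 2 cm away or tipped over ((distance of salt_shaker from where it was at the start of the episode above 0.02 m or angle between salt_shaker's own z axis and vertical above 0.4 rad) or (distance of timer from where it was at the start of the episode above 0.02 m or angle between timer's own z axis and vertical above 0.4 rad) or (distance of mug from where it was at the start of the episode above 0.02 m or angle between mug's own z axis and vertical above 0.4 rad) or (distance of tin from where it was at the start of the episode above 0.02 m or angle between tin's own z axis and vertical above 0.4 rad) or (distance of brush from where it was at the start of the episode above 0.02 m or angle between brush's own z axis and vertical above 0.4 rad)).
It also fails if it takes over 72 s, if anything falls off the work surface, if the arm or the gripper's body presses on something with over 40 N, if the wrist force passes 120 N, or if a joint passes its speed limit or range.

## Working session

There is one attempt and no reset: what is moved stays moved. The work goes in short steps, Python scripts to look and compute and a tool call to move; the robot and the scene stay as the last step left them, time stands still between calls to the robot, and variables do not carry over. Pictures are saved under pics/ and viewed, at most 10 in all, crops included, and the job is handed in when it is done.

Besides the shell and the picture viewer there is one more tool, called after "Request:" in YAML: its name, and indented under it one key for each argument. jog_arm: Moves the arm, as the interface text tells. Its arguments: {"type":"object","properties":{"rows":{"type":"array"},"grip":{"type":"number"},"force":{"type":"number"}},"required":["rows"]}

```bash
mkdir -p pics
cat > h.py <<'E'
import numpy as np, cv2
from bench import r
from scipy.spatial.transform import Rotation as R
def cam(n):
    p=r.camera_params(n)
    K=np.array([[p['fx'],0,p['cx']],[0,p['fy'],p['cy']],[0,0,1]]);d=np.array(p['dist_coeffs'],float)
    if 'pose' in p: T=np.array(p['pose'])
    else:
        s=r.sense();W=np.eye(4);W[:3,:3]=R.from_euler('xyz',s['tcp_rot'],degrees=True).as_matrix();W[:3,3]=s['tool_pos']
        T=W@np.array(p['tool_from_camera'])
    return K,d,T
def plane(c,uv,z):
    K,d,T=c
    u=cv2.undistortPoints(np.array(uv,float).reshape(-1,1,2),K,d).reshape(-1,2)
    ray=np.c_[u,np.ones(len(u))]@T[:3,:3].T
    return T[:3,3]+ray*((z-T[2,3])/ray[:,2])[:,None]
def cloud(c,D):
    K,d,T=c
    v,u=np.mgrid[:480,:640]
    q=cv2.undistortPoints(np.stack([u,v],-1).reshape(-1,1,2).astype(float),K,d).reshape(-1,2)
    P=np.c_[q,np.ones(len(q))]*D.reshape(-1,1)
    W=P@T[:3,:3].T+T[:3,3]; W[D.ravel()<=0]=np.nan
    return W.reshape(480,640,3)
E
python3 - <<'E'
from h import *
print(r.sense())
for n in ('scene','top'):
    c=cam(n); im,D=r.snapshot(n); cv2.imwrite(f'pics/{n}0.png',im); np.savez(f'{n}0.npz',D=D,im=im)
    print(n,c[2].round(2).tolist(),c[0][0,0])
E
```

```text
{'time': 0.0, 'joint_pos': array([ 7.13108937e+01,  7.51507649e+00,  8.53315705e+01, -2.40576605e-03,
        8.72614372e+01, -4.89104569e+00]), 'qd': array([ 0.0140844 , -0.08523363, -0.00206003, -0.03574675, -0.01834016,
       -0.00770279]), 'joint_efforts': array([-2.47093965e-03, -5.69443882e+01, -5.00512934e+01, -7.07739036e-04,
        1.61900301e-02,  4.60986462e-05]), 'tool_pos': array([142.89058111, 582.15258234, 230.22280746]), 'tcp_rot': array([-1.79892105e+02, -6.82133654e-03,  1.66202050e+02]), 'ft_force': array([0.66311841, 1.40301333, 0.44253079]), 'wrist_torque': array([-0.01731953,  0.0279028 , -0.03585732]), 'grip_force': 0.0, 'finger_gap': 85.49329330818176}
scene [[-0.48, -0.43, 0.77, -110.82], [-0.88, 0.25, -0.41, 393.51], [-0.02, -0.87, -0.5, 525.16], [0.0, 0.0, 0.0, 1.0]] 454.6067351153683
top [[0.03, -0.99, 0.12, 427.82], [-1.0, -0.03, -0.01, 50.46], [0.02, -0.12, -0.99, 1108.82], [0.0, 0.0, 0.0, 1.0]] 488.9618037529258
```

View pics/top0.png

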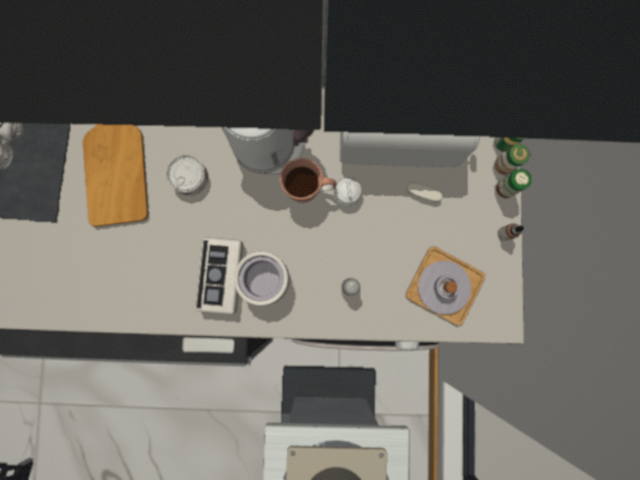

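View pics/scene0.png

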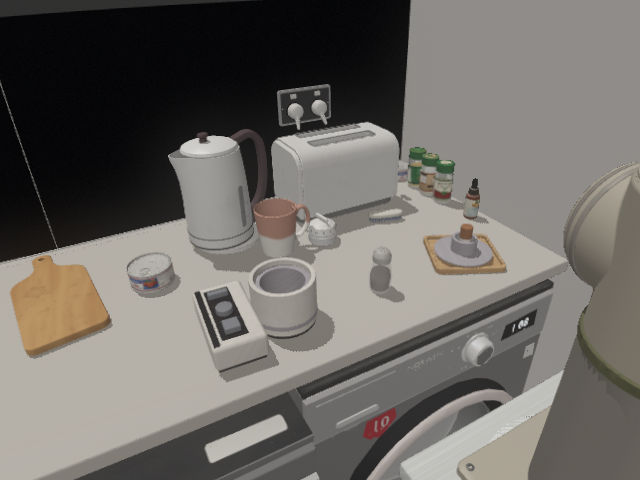

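The top view shows the pot at (262,279), keys at (218,255) bar, (215,275) round and (213,296) square, the shaker at (351,287), and the tray with lids at (446,287).

Run:
```python
from h import *
c=cam('top');z=np.load('top0.npz');D=z['D'];im=z['im'];W=cloud(c,D)
def win(u0,u1,v0,v1,lo,hi):
    m=np.zeros((480,640),bool);m[v0:v1,u0:u1]=1
    m&=(W[...,2]>lo)&(W[...,2]<hi);return m
def circ(m,name,zz):
    v,u=np.where(m);(x,y),rad=cv2.minEnclosingCircle(np.c_[u,v].astype(np.float32))
    print(name,m.sum(),plane(c,[(x,y),(x+rad,y)],zz).round(1).tolist(),'medz',np.nanmedian(W[m][:,2]).round(1))
circ(win(235,295,245,310,80,105),'rim',90)
circ(win(410,480,250,320,8,30),'cover',18)
circ(win(425,470,260,310,36,60),'collar',48)
circ(win(425,470,260,310,64,90),'knob',74)
circ(win(335,370,270,305,60,100),'shaker',90)
print('pix',plane(c,[(218,255),(215,275),(213,296)],62).round(1).tolist())
m=win(190,245,230,320,40,75);v,u=np.where(m)
rc=cv2.minAreaRect(np.c_[u,v].astype(np.float32));print(rc, plane(c,cv2.boxPoints(rc),50).round(1).tolist(),plane(c,[rc[0]],50))
v0,u0=230,190
cr=cv2.resize(im[225:325,185:305],None,fx=5,fy=5,interpolation=cv2.INTER_CUBIC)
cv2.imwrite('pics/c1.png',cr)
```

```text
rim 803 [[469.1, 169.3, 90.0], [470.7, 113.2, 90.0]] medz 88.1
cover 2425 [[468.7, -235.4, 18.0], [470.9, -323.7, 18.0]] medz 16.5
collar 229 [[462.8, -230.5, 48.0], [463.5, -257.4, 48.0]] medz 46.7
knob 115 [[462.6, -231.7, 74.0], [463.0, -244.9, 74.0]] medz 73.1
shaker 216 [[457.3, -20.6, 90.0], [457.8, -37.9, 90.0]] medz 84.8
pix [[517.0, 266.8, 62.0], [474.0, 270.9, 62.0], [429.3, 272.8, 62.0]]
((221.38800048828125, 275.7776794433594), (46.33464431762695, 75.47210693359375), 6.4415998458862305) [[396.8, 314.2, 50.0], [559.3, 305.2, 50.0], [550.8, 204.2, 50.0], [388.7, 214.9, 50.0]] [[473.21132855 259.54253033  50.        ]]
```

View pics/c1.png

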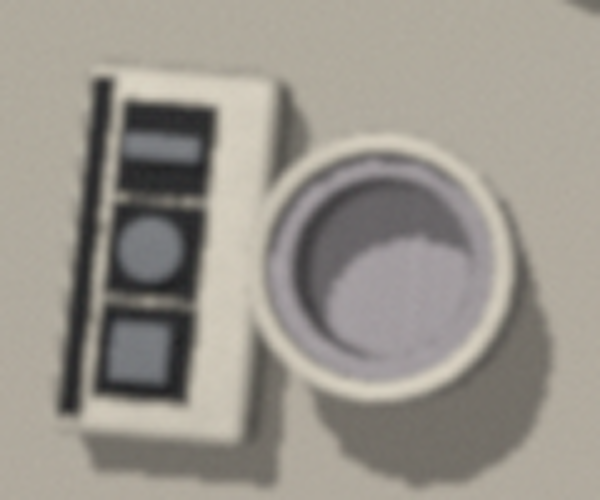

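Request:
jog_arm:
  rows:
    - [[-40,-22,10],[0,0,-0.12]]
    - [[-79,-45,20],[0,0,-0.241]]
    - [[-119,-67,30],[0,0,-0.241]]
    - [[-159,-89,40],[0,0,-0.241]]
    - [[-199,-112,50],[0,0,-0.241]]
    - [[-238,-134,60],[0,0,-0.241]]
    - [[-278,-156,70],[0,0,-0.241]]
    - [[-318,-179,80],[0,0,-0.241]]
    - [[-357,-201,90],[0,0,-0.241]]
    - [[-397,-223,100],[0,0,-0.241]]
  grip: 0

```text
time: 1.1
tool_pos: [476.2, 269.9, 130.6]
tcp_rot: [-180.0, -0.0, -180.0]
ft_force: [0.8, -0.3, 0.3]
finger_gap: 0.1
grip_force: 0.0
```

Request:
jog_arm:
  rows:
    - [[0,0,0],[0,0,0]]
    - [[0,0,0],[0,0,0]]

```text
time: 1.3
tool_pos: [475.5, 270.4, 130.4]
tcp_rot: [-180.0, -0.1, 179.9]
ft_force: [0.1, 0.2, 0.3]
finger_gap: 0.3
grip_force: 0.0
```

Run:
```python
from h import *
s=r.sense();c=cam('wrist');im,D=r.snapshot('wrist');cv2.imwrite('pics/w1.png',im)
np.savez('w1.npz',D=D,im=im,T=c[2]);print(s['tool_pos'],s['tcp_rot'],s['finger_gap'],s['time'],c[2].round(2).tolist())
```

```text
[475.45232326 270.36838952 130.43548218] [-1.79972408e+02 -1.03689453e-01  1.79857720e+02] 0.3065949655036054 1.3 [[0.0, 0.95, 0.32, 392.0], [1.0, -0.0, -0.0, 270.97], [0.0, 0.32, -0.95, 272.37], [0.0, 0.0, 0.0, 1.0]]
```

View pics/w1.png

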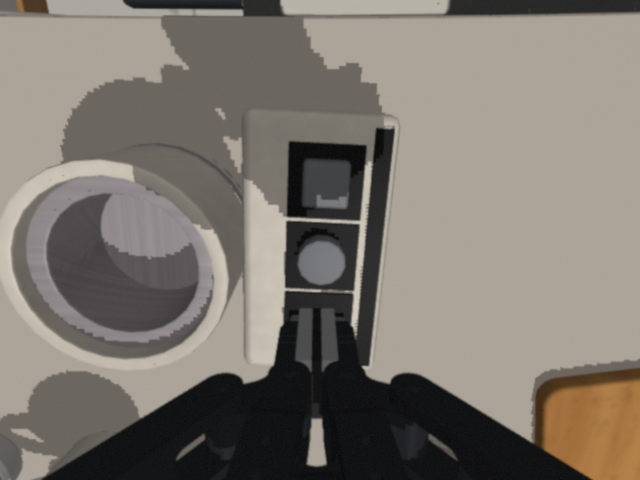

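The wrist view shows the round key at (321,260), the square key at (327,182) and the pot mouth around (115,260); the fingers are at (317,360).

Run:
```python
from h import *
z=np.load('w1.npz');K,d,_=cam('wrist');c=(K,d,z['T']);W=cloud(c,z['D'])
print(plane(c,[(321,260),(327,182)],62).round(1))
m=(abs(W[...,2]-90)<4);m[:,260:]=0;m[400:]=0
P=W[m];(x,y),rad=cv2.minEnclosingCircle(P[:,:2].astype(np.float32));print(m.sum(),x,y,rad,np.median(P[:,2]))
```

```text
[[472.8 273.5  62. ]
 [429.1 276.6  62. ]]
10954 469.6966552734375 171.61898803710938 56.54507827758789 88.80470065130336
```

Request:
jog_arm:
  rows:
    - [[1.5,1.5,30],[0,0,0]]
    - [[1.5,1.5,55],[0,0,0]]
    - [[1.5,1.5,65],[0,0,0]]
    - [[1.5,1.5,70],[0,0,0]]
    - [[1.5,1.5,73.5],[0,0,0]]
    - [[1.5,1.5,73.5],[0,0,0]]
    - [[1.5,1.5,73.5],[0,0,0]]
    - [[1.5,1.5,73.5],[0,0,0]]
    - [[1.5,1.5,73.5],[0,0,0]]
    - [[1.5,1.5,73.5],[0,0,0]]

```text
time: 2.35
tool_pos: [474.8, 273.4, 58.6]
tcp_rot: [179.9, 0.1, -180.0]
ft_force: [0.1, 1.5, 3.4]
finger_gap: -0.1
grip_force: 1.8
```

Request:
jog_arm:
  rows:
    - [[0,0,1.5],[0,0,0]]
    - [[0,0,3],[0,0,0]]
    - [[0,0,3],[0,0,0]]
    - [[0,0,3],[0,0,0]]
    - [[0,0,3],[0,0,0]]

```text
time: 2.85
tool_pos: [474.9, 273.5, 56.8]
tcp_rot: [179.9, 0.1, -180.0]
ft_force: [-6.1, 0.2, 17.9]
finger_gap: 0.1
grip_force: 9.1
```

Request:
jog_arm:
  rows:
    - [[0,0,-25],[0,0,0]]
    - [[22,1.5,-25],[0,0,0]]
    - [[44,3,-25],[0,0,0]]
    - [[44,3,-12],[0,0,0]]
    - [[44,3,-6],[0,0,0]]
    - [[44,3,-2],[0,0,0]]
    - [[44,3,-0.5],[0,0,0]]
    - [[44,3,-0.5],[0,0,0]]
    - [[44,3,-0.5],[0,0,0]]
    - [[44,3,-0.5],[0,0,0]]

```text
time: 3.85
tool_pos: [429.3, 275.5, 56.6]
tcp_rot: [-179.9, -0.2, 180.0]
ft_force: [-15.8, -5.8, 27.3]
finger_gap: 0.1
grip_force: 13.4
```

Request:
jog_arm:
  rows:
    - [[0,0,0],[0,0,0]]
    - [[0,0,0],[0,0,0]]

```text
time: 4.05
tool_pos: [429.4, 275.5, 56.6]
tcp_rot: [-179.9, -0.2, 180.0]
ft_force: [-16.4, -6.3, 26.1]
finger_gap: -0.2
grip_force: 13.4
```

Request:
jog_arm:
  rows:
    - [[0,0,-25],[0,0,0]]
    - [[-44,-3,-25],[0,0,0]]
    - [[-88,-6,-25],[0,0,0]]
    - [[-88,-6,-12],[0,0,0]]
    - [[-88,-6,-6],[0,0,0]]
    - [[-88,-6,-2],[0,0,0]]
    - [[-88,-6,-0.5],[0,0,0]]
    - [[-88,-6,-0.5],[0,0,0]]
    - [[-88,-6,-0.5],[0,0,0]]
    - [[-88,-6,-0.5],[0,0,0]]

```text
time: 5.05
tool_pos: [517.8, 269.2, 57.0]
tcp_rot: [-179.9, 0.1, -180.0]
ft_force: [-0.4, -6.6, 10.3]
finger_gap: 0.1
grip_force: 5.3
```

Request:
jog_arm:
  rows:
    - [[0,0,0],[0,0,0]]
    - [[0,0,0],[0,0,0]]

```text
time: 5.25
tool_pos: [517.8, 269.2, 56.9]
tcp_rot: [-179.9, 0.1, -180.0]
ft_force: [-2.1, -6.9, 9.5]
finger_gap: 0.2
grip_force: 5.3
```

Request:
jog_arm:
  rows:
    - [[0,0,-45],[0,0,0]]
    - [[0,0,-90],[0,0,0]]
    - [[5,-45,-120],[0,0,0]]
    - [[10,-90,-120],[0,0,0]]
    - [[15,-135,-120],[0,0,0]]
    - [[20,-180,-120],[0,0,0]]
    - [[25,-225,-120],[0,0,0]]
    - [[30,-270,-120],[0,0,0]]
    - [[35,-315,-120],[0,0,0]]
    - [[40,-360,-120],[0,0,0]]
  grip: 85

```text
time: 6.25
tool_pos: [476.5, -90.9, 175.3]
tcp_rot: [180.0, -0.0, -179.9]
ft_force: [1.3, -0.2, 0.1]
finger_gap: 84.3
grip_force: 0.0
```

Request:
jog_arm:
  rows:
    - [[5,-45,0],[0,0,0]]
    - [[10,-90,0],[0,0,0]]
    - [[15,-140,0],[0,0,0]]
    - [[15,-140,0],[0,0,0]]
    - [[15,-140,0],[0,0,0]]
    - [[15,-140,0],[0,0,0]]

```text
time: 6.85
tool_pos: [462.6, -228.7, 175.2]
tcp_rot: [179.9, -0.0, -180.0]
ft_force: [0.1, 0.0, -0.1]
finger_gap: 85.2
grip_force: 0.0
```

Run:
```python
from h import *
s=r.sense();c=cam('wrist');im,D=r.snapshot('wrist');cv2.imwrite('pics/w2.png',im)
print(s['tool_pos'],s['tcp_rot'],s['finger_gap'],s['time'])
W=cloud(c,D)
for n,lo,hi,rr in (('knobtop',70,82,40),('collar',45,51,45),('cover',14,22,90)):
    m=(W[...,2]>lo)&(W[...,2]<hi)&(np.hypot(W[...,0]-463,W[...,1]+231)<rr)
    P=W[m];(x,y),rad=cv2.minEnclosingCircle(P[:,:2].astype(np.float32));print(n,m.sum(),x,y,rad,np.median(P[:,2]))
    v,u=np.where(m);print(u.mean(),v.mean())
```

```text
[ 462.64326297 -228.73785027  175.24425261] [ 1.79938765e+02 -4.99076162e-02 -1.79950681e+02] 85.17070713898435 6.85
knobtop 1101 462.50677490234375 -232.35845947265625 12.389698028564453 73.04643127878452
309.5731153496821 243.65576748410535
collar 1569 463.11199951171875 -231.2073211669922 25.838193893432617 46.92371914004053
311.77119184193754 230.49585723390695
cover 14123 463.47979736328125 -231.04779052734375 59.8209228515625 17.162157587057948
312.05551228492527 213.4918926573674
```

View pics/w2.png

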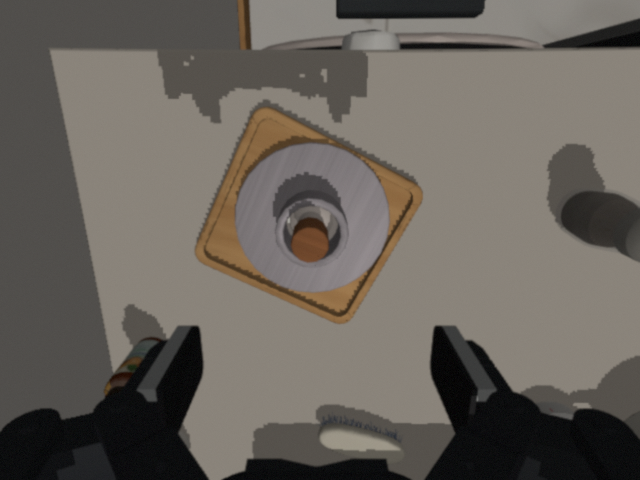

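The picture shows the lids centred at (312,220) with the knob at (310,240). Depth puts the axis at about (463,-231.5), matching the given sizes.

Request:
jog_arm:
  rows:
    - [[0,-2.8,40],[0,0,0]]
    - [[0,-2.8,80],[0,0,0]]
    - [[0,-2.8,105],[0,0,0]]
    - [[0,-2.8,116],[0,0,0]]
    - [[0,-2.8,122],[0,0,0]]
    - [[0,-2.8,122],[0,0,0]]
    - [[0,-2.8,122],[0,0,0]]
  grip: 60

```text
time: 7.6
tool_pos: [464.2, -233.2, 55.4]
tcp_rot: [-179.9, 0.1, -180.0]
ft_force: [-0.7, 0.3, 0.4]
finger_gap: 60.2
grip_force: 0.0
```

Request:
jog_arm:
  rows:
    - [[0,0,0],[0,0,0]]
    - [[0,0,0],[0,0,0]]
    - [[0,0,0],[0,0,0]]
    - [[0,0,0],[0,0,0]]
    - [[0,0,0],[0,0,0]]
    - [[0,0,0],[0,0,0]]
  grip: 10
  force: 40

```text
time: 8.2
tool_pos: [463.6, -233.1, 54.9]
tcp_rot: [-180.0, 0.1, -180.0]
ft_force: [-1.5, 2.4, 6.0]
finger_gap: 23.5
grip_force: 39.0
```

Request:
jog_arm:
  rows:
    - [[0,0,-3],[0,0,0]]
    - [[0,0,-10],[0,0,0]]
    - [[0,0,-22],[0,0,0]]
    - [[0,0,-37],[0,0,0]]
    - [[0,0,-54],[0,0,0]]
    - [[0,0,-72],[0,0,0]]
    - [[0,0,-90],[0,0,0]]
    - [[0,0,-107],[0,0,0]]
    - [[0,0,-120],[0,0,0]]
    - [[0,0,-127],[0,0,0]]

```text
time: 9.2
tool_pos: [463.8, -233.3, 183.2]
tcp_rot: [-179.9, 0.1, -180.0]
ft_force: [-0.5, 0.2, -3.8]
finger_gap: 23.4
grip_force: 39.5
```

Request:
jog_arm:
  rows:
    - [[0,0,-3],[0,0,0]]
    - [[0,0,-3],[0,0,0]]
    - [[0,0,-3],[0,0,0]]

```text
time: 9.5
tool_pos: [462.6, -232.6, 182.9]
tcp_rot: [180.0, -0.1, -180.0]
ft_force: [0.6, 0.3, -3.5]
finger_gap: 23.4
grip_force: 39.5
```

Run:
```python
from h import *
s=r.sense();c=cam('wrist');im,D=r.snapshot('wrist');im2,D2=r.snapshot('scene')
cv2.imwrite('pics/w3.png',np.hstack([cv2.resize(im,(400,300)),cv2.resize(im2[120:420,240:640],(400,300))]))
print(s['tool_pos'],s['tcp_rot'],s['finger_gap'],s['time'],s['grip_force'],s['ft_force'])
W=cloud(c,D);x,y,_=s['tool_pos']
m=(W[...,2]>s['tool_pos'][2]-50)&(W[...,2]<s['tool_pos'][2]-28)&(np.hypot(W[...,0]-x,W[...,1]-y)<75)
P=W[m];v,u=np.where(m)
A=np.c_[P[:,:2]-[x,y],np.ones(len(P))];k=np.linalg.lstsq(A,P[:,2],rcond=None)[0];e=abs(P[:,2]-A@k)<3
k=np.linalg.lstsq(A[e],P[e,2],rcond=None)[0];print('plane',k,e.sum());P=P[e]
print(cv2.minEnclosingCircle(P[:,:2].astype(np.float32)),np.median(P[:,2]))
```

```text
[ 462.58190659 -232.55770473  182.87221424] [ 1.79954853e+02 -7.29273672e-02 -1.79988408e+02] 23.423902678243817 9.5 39.47210490703583 [ 0.61332095  0.30027034 -3.48806737]
plane [-3.22149339e-03  3.18453322e-03  1.45057023e+02] 27442
((462.36053466796875, -230.96682739257812), 59.987022399902344) 145.1135107870528
```

View pics/w3.png

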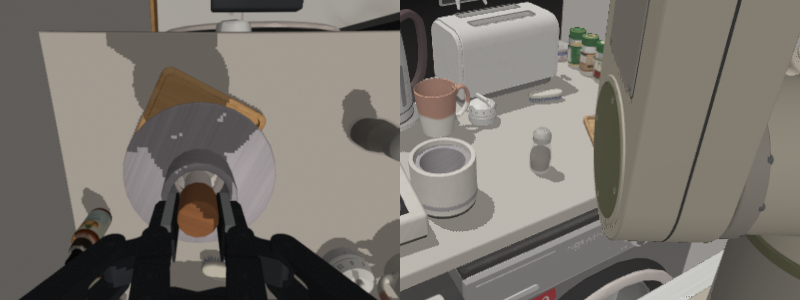

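Request:
jog_arm:
  rows:
    - [[0,5,0],[0,0,0]]
    - [[0,18,0],[0,0,0]]
    - [[0,38,0],[0,0,0]]
    - [[-1,65,0],[0,0,0]]
    - [[-1,95,0],[0,0,0]]
    - [[-2,125,0],[0,0,0]]
    - [[-2,155,0],[0,0,0]]
    - [[-3,185,0],[0,0,0]]
    - [[-3,215,0],[0,0,0]]
    - [[-4,245,0],[0,0,0]]

```text
time: 10.6
tool_pos: [466.3, 14.3, 183.7]
tcp_rot: [180.0, 0.0, -180.0]
ft_force: [0.7, 0.6, -4.0]
finger_gap: 23.0
grip_force: 39.5
```

Request:
jog_arm:
  rows:
    - [[0,30,0],[0,0,0]]
    - [[-1,60,0],[0,0,0]]
    - [[-1,90,0],[0,0,0]]
    - [[-2,117,0],[0,0,0]]
    - [[-2,138,0],[0,0,0]]
    - [[-2,151,0],[0,0,0]]
    - [[-2.5,157,0],[0,0,0]]
    - [[-2.5,157,0],[0,0,0]]
    - [[-2.5,157,0],[0,0,0]]
    - [[-2.5,157,0],[0,0,0]]

```text
time: 11.6
tool_pos: [469.5, 168.3, 183.8]
tcp_rot: [-180.0, -0.0, 180.0]
ft_force: [-0.4, -0.3, -4.1]
finger_gap: 23.8
grip_force: 39.6
```

Run:
```python
from h import *
s=r.sense();c=cam('wrist');im,D=r.snapshot('wrist');ct=cam('top');it,Dt=r.snapshot('top')
cv2.imwrite('pics/w4.png',np.hstack([cv2.resize(im,(400,300)),cv2.resize(it[225:325,205:325],(360,300))]))
print(s['tool_pos'],s['tcp_rot'],s['finger_gap'],s['time'],s['grip_force'],s['ft_force'])
W=cloud(c,D);x,y,h=s['tool_pos']
m=(W[...,2]>h-45)&(W[...,2]<h-30)&(np.hypot(W[...,0]-x,W[...,1]-y)<75);P=W[m]
print('cover',cv2.minEnclosingCircle(P[:,:2].astype(np.float32)),np.median(P[:,2]))
m=(abs(W[...,2]-89)<3)&(np.hypot(W[...,0]-x,W[...,1]-y)<75);P=W[m]
# outer-rim circle fit on visible far points
if len(P)>50:
    q=P[:,:2];
    print('rim',len(P),P.min(0),P.max(0))
```

```text
[469.54167091 168.324482   183.77656325] [-1.79981952e+02 -2.53049877e-03  1.79950973e+02] 23.81978820967335 11.6 39.62596535682678 [-0.4377502  -0.32258095 -4.11961289]
cover ((469.3583984375, 169.90773010253906), 59.96493148803711) 145.9998742718737
rim 440 [413.83630421 143.42061207  86.04046948] [424.80218224 204.64411713  91.13162425]
```

View pics/w4.png

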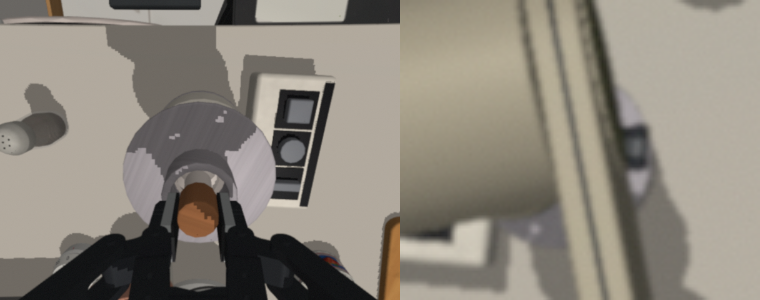

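Run:
```python
from h import *
from scipy.optimize import least_squares
s=r.sense();c=cam('wrist');im,D=r.snapshot('wrist');W=cloud(c,D);x,y,h=s['tool_pos']
m=(abs(W[...,2]-89)<3)&(np.hypot(W[...,0]-x,W[...,1]-y)<75);P=W[m]
b=np.round(P[:,1]/2);E=np.array([P[b==k][P[b==k][:,0].argmin()][:2] for k in np.unique(b) if (b==k).sum()>3])
E=E[(E[:,1]>146)&(E[:,1]<202)];print(E.round(1).tolist())
f=least_squares(lambda p:np.hypot(*(E-p).T)-56,[469,170],loss='soft_l1');print(f.x,abs(f.fun).mean())
print(s['tool_pos'])
```

```text
[[420.1, 146.7], [419.1, 148.4], [418.0, 150.7], [417.3, 152.5], [416.7, 154.9], [416.1, 156.6], [415.6, 159.0], [415.4, 160.8], [414.9, 162.5], [414.3, 164.2], [414.2, 166.6], [414.3, 168.3], [414.2, 170.0], [413.8, 171.8], [413.8, 174.7], [413.9, 175.3], [414.2, 177.5], [414.9, 179.3], [414.9, 181.0], [415.4, 183.9], [415.6, 185.2], [416.2, 187.5], [416.7, 189.2], [417.8, 191.6], [418.3, 193.3], [419.5, 195.1], [420.2, 197.5], [421.3, 199.3], [422.4, 201.1]]
[470.03488445 171.71452662] 0.13374267195332687
[469.58655739 168.42095011 183.81788463]
```

Request:
jog_arm:
  rows:
    - [[-0.4,1,8],[0,0,0]]
    - [[-0.4,1,20],[0,0,0]]
    - [[-0.4,1,32],[0,0,0]]
    - [[-0.4,1,40],[0,0,0]]
    - [[-0.4,1,43],[0,0,0]]
    - [[-0.4,1,45],[0,0,0]]
    - [[-0.4,1,47],[0,0,0]]
    - [[-0.4,1,49],[0,0,0]]
    - [[-0.4,1,50],[0,0,0]]
    - [[-0.4,1,50],[0,0,0]]

```text
time: 12.75
tool_pos: [469.9, 170.2, 133.9]
tcp_rot: [180.0, 0.0, -180.0]
ft_force: [1.1, -0.3, -3.8]
finger_gap: 23.2
grip_force: 39.7
```

Request:
jog_arm:
  rows:
    - [[0,0,1],[0,0,0]]
    - [[0,0,2],[0,0,0]]
    - [[0,0,3],[0,0,0]]
    - [[0,0,3],[0,0,0]]

```text
time: 13.15
tool_pos: [469.9, 170.2, 130.8]
tcp_rot: [180.0, 0.0, -180.0]
ft_force: [0.7, -0.8, -3.2]
finger_gap: 23.5
grip_force: 39.7
```

Request:
jog_arm:
  rows:
    - [[0,0,0.7],[0,0,0]]
    - [[0,0,1.4],[0,0,0]]
    - [[0,0,1.4],[0,0,0]]

```text
time: 13.45
tool_pos: [469.8, 170.2, 129.4]
tcp_rot: [-180.0, 0.0, -180.0]
ft_force: [0.3, 0.1, -0.9]
finger_gap: 23.4
grip_force: 39.7
```

Request:
jog_arm:
  rows:
    - [[0,0,0.5],[0,0,0]]
    - [[0,0,1],[0,0,0]]
    - [[0,0,1],[0,0,0]]

```text
time: 13.75
tool_pos: [469.9, 170.3, 128.9]
tcp_rot: [180.0, 0.0, -180.0]
ft_force: [-2.3, 0.6, 4.4]
finger_gap: 23.3
grip_force: 40.5
```

Request:
jog_arm:
  rows:
    - [[0,0,-0.5],[0,0,0]]
    - [[0,0,-0.5],[0,0,0]]
    - [[0,0,-0.5],[0,0,0]]
    - [[0,0,-0.5],[0,0,0]]
    - [[0,0,-0.5],[0,0,0]]
    - [[0,0,-0.5],[0,0,0]]
  grip: 50

```text
time: 14.35
tool_pos: [469.9, 170.1, 128.8]
tcp_rot: [-180.0, -0.0, -180.0]
ft_force: [0.7, -0.0, 0.5]
finger_gap: 50.0
grip_force: 0.0
```

Request:
jog_arm:
  rows:
    - [[0,0,-10],[0,0,0]]
    - [[0,0,-30],[0,0,0]]
    - [[0,0,-55],[0,0,0]]
    - [[0,0,-60],[0,0,0]]
    - [[0,0,-60],[0,0,0]]
    - [[0,0,-60],[0,0,0]]
  grip: 85

```text
time: 14.95
tool_pos: [469.5, 170.1, 188.2]
tcp_rot: [-180.0, -0.0, -180.0]
ft_force: [-0.2, -0.1, -0.6]
finger_gap: 85.1
grip_force: 0.0
```

Run:
```python
from h import *
s=r.sense();c=cam('wrist');im,D=r.snapshot('wrist');cv2.imwrite('pics/w5.png',im)
print(s['tool_pos'],s['tcp_rot'],s['finger_gap'],s['time'],s['ft_force'])
W=cloud(c,D)
for n,lo,hi,rr in (('knobtop',144,152,30),('collar',120,127,40),('cover',90,97,75)):
    m=(W[...,2]>lo)&(W[...,2]<hi)&(np.hypot(W[...,0]-470,W[...,1]-170)<rr);m[330:]=0
    P=W[m];A=np.c_[P[:,:2]-[470,170],np.ones(len(P))]
    print(n,m.sum(),cv2.minEnclosingCircle(P[:,:2].astype(np.float32)),np.median(P[:,2]),np.linalg.lstsq(A,P[:,2],rcond=None)[0].round(4))
```

```text
[469.51308315 170.05801645 188.21928477] [-1.79988326e+02 -4.09711068e-02 -1.79986883e+02] 85.06446433398077 14.95 [-0.24721987 -0.14111457 -0.5651216 ]
knobtop 1781 ((468.9576110839844, 171.01490783691406), 12.474596977233887) 147.0387947117524 [2.450000e-02 3.400000e-03 1.470336e+02]
collar 2477 ((469.55889892578125, 171.75929260253906), 26.09418296813965) 122.9391358871662 [1.800000e-03 1.900000e-03 1.229127e+02]
cover 20552 ((469.89862060546875, 172.04464721679688), 60.004119873046875) 93.18968237271042 [-4.00000e-04  1.00000e-03  9.32037e+01]
```

View pics/w5.png

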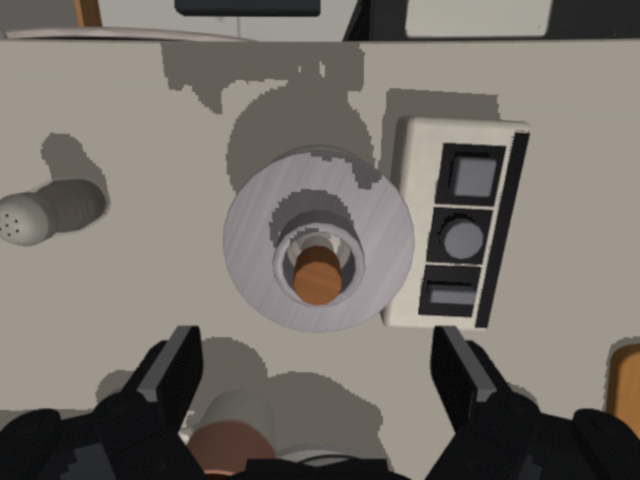

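Both lids are seated level: knob top at (318,275), collar at (318,262), and the measured heights are right. Next is the collar grasp.

Request:
jog_arm:
  rows:
    - [[0,0,30],[0,0,0]]
    - [[0,0,60],[0,0,0]]
    - [[0,0,80],[0,0,0]]
    - [[0,0,88],[0,0,0]]
    - [[0,0,90],[0,0,0]]
    - [[0,0,90],[0,0,0]]
    - [[0,0,90],[0,0,0]]

```text
time: 15.7
tool_pos: [470.8, 170.4, 100.2]
tcp_rot: [180.0, 0.1, -180.0]
ft_force: [-0.7, 0.1, -0.2]
finger_gap: 84.6
grip_force: 0.0
```

Request:
jog_arm:
  rows:
    - [[0,0,0],[0,0,0]]
    - [[0,0,0],[0,0,0]]
    - [[0,0,0],[0,0,0]]
    - [[0,0,0],[0,0,0]]
    - [[0,0,0],[0,0,0]]
    - [[0,0,0],[0,0,0]]
  grip: 40
  force: 40

```text
time: 16.3
tool_pos: [470.5, 170.3, 100.1]
tcp_rot: [180.0, 0.1, -180.0]
ft_force: [-2.5, -0.3, 5.2]
finger_gap: 50.8
grip_force: 41.5
```

Request:
jog_arm:
  rows:
    - [[0,0,-2],[0,0,0]]
    - [[0,0,-6],[0,0,0]]
    - [[0,0,-13],[0,0,0]]
    - [[0,0,-23],[0,0,0]]
    - [[0,0,-35],[0,0,0]]
    - [[0,0,-48],[0,0,0]]
    - [[0,0,-61],[0,0,0]]
    - [[0,0,-74],[0,0,0]]
    - [[0,0,-86],[0,0,0]]
    - [[0,0,-94],[0,0,0]]

```text
time: 17.3
tool_pos: [470.3, 170.3, 194.6]
tcp_rot: [180.0, 0.1, -180.0]
ft_force: [-0.6, 0.2, -1.6]
finger_gap: 50.9
grip_force: 41.8
```

Request:
jog_arm:
  rows:
    - [[0,0,-3],[0,0,0]]
    - [[0,0,-4],[0,0,0]]
    - [[0,0,-4],[0,0,0]]
    - [[0,0,-4],[0,0,0]]
    - [[0,0,-4],[0,0,0]]
    - [[0,0,-4],[0,0,0]]

```text
time: 17.9
tool_pos: [469.6, 170.1, 196.5]
tcp_rot: [-180.0, -0.0, -180.0]
ft_force: [0.2, 0.0, -1.3]
finger_gap: 51.2
grip_force: 41.8
```

Run:
```python
from h import *
s=r.sense();im,D=r.snapshot('wrist');im2,D2=r.snapshot('scene')
cv2.imwrite('pics/w6.png',np.hstack([cv2.resize(im,(400,300)),im2[120:420,130:530]]))
print(s['tool_pos'],s['tcp_rot'],s['finger_gap'],s['time'],s['grip_force'],s['ft_force'])
```

```text
[469.6434307  170.09450263 196.49065961] [-1.79990624e+02 -3.85089067e-02 -1.79991643e+02] 51.15808868272122 17.9 41.80308686569333 [ 0.20352465  0.01083951 -1.29813037]
```

View pics/w6.png

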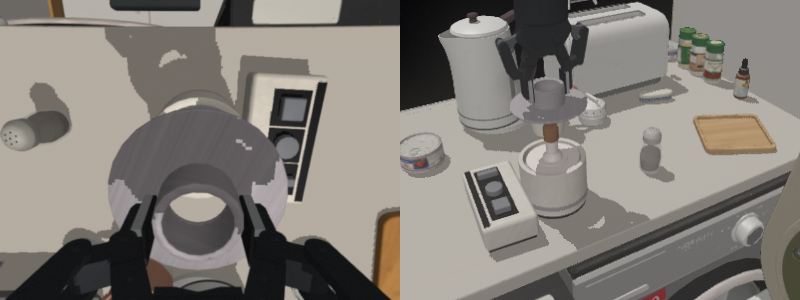

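The cover is held level above the pot in the scene half at (548,100). The inner lid is seated at (550,155), and the shaker and other things are in place.

```bash
python3 -c "
from bench import r
print(r.hand_in())"
```

```text
the job is handed in; nothing more can be done
None
```

I pressed the three keys in order, seated both lids on the pot and lifted the cover about 96 mm straight up, held level. The last pictures show the inner lid still seated and the other things in place. I handed the job in at about 18 s; no verdict came back.

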